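Set a strap cutter's eccentric guide roller with a setting gauge

TASK

Set the guide roller of the strap cutter to the width of the setting gauge: take the gauge by its wooden grip from the yellow foam pad, lay it flat on the track along the fence with its tip well past the roller, and let go of it. Swing the eccentric's lever clockwise until the roller just bears on the gauge, without forcing it, and let go of the lever; the gauge must now slide with a light drag. Draw it straight back out from under the roller by its grip, lay it back flat on the middle of the foam pad, and do not touch the lever again or push the other tools about.

Things in the scene. Friction and masses are not known exactly. Their poses are not given: they have to be found in the camera images.
- strap_cutter: bench strap cutter, screwed down: grey base plate 285 x 175 x 12 mm with a steel track, cutter head 84 mm high at the far end (knife guard 84 mm ahead of the origin). Origin on the fixed vertical axis of the eccentric bolt, at bench level; x along the track to the cutter head, y left, away from the fence. The gauge slides on the base plate's top, z = 12 mm
- fence: fixed steel fence bar on the right of the track, 115 mm long, 16 thick, its top 32 mm above the bench. Origin at the foot of its working face, straight across from the eccentric axis, 45 to 52 mm from it; x along the fence to the cutter head, parallel to the cutter's x (the bar reaches from x = -43 to 72 mm); y out of the face, towards the roller
- guide_roller: white plastic roller, 44 mm diameter, 15 to 36 mm above the bench; spins freely on the eccentric. Origin on its own axis at its lower end, 12 mm from the eccentric axis, and carried round it by the lever. The gap is this origin's distance from the fence face less 22 mm; at the start 3 to 17 mm wider than the gauge
- eccentric: eccentric bolt with its dark steel lever; origin as the cutter's. Lever at angle A (anticlockwise from the cutter's x): the roller's axis lies from the bolt's axis in the direction A - 72 degrees. A starts at 123 to 133, can range from 15 to 140 degrees; clockwise closes. Friction, 3 to 6 N at the knob, holds it where it is left
- lever_knob (a point): upright round black knob on the lever's end, 16 to 18 mm diameter, 48 to 90 mm above the bench. This point: on its centre line, 70 mm above the bench, 78 mm from the eccentric axis. When the roller meets the gauge the force at the knob climbs steeply; 3 N more at the knob then presses the roller on the gauge with about 20 N
- gauge: setting gauge, 0.26 kg: steel bar 170 mm long, 18 high, with a steel cheek along the left of its front half, locked by two brass screws at the strap width: 23 to 30 mm over all, different each time. Right face (to lie on the fence) 12 mm right of the grip's middle. Origin under the grip's middle plane, half-way along the bar, on its underside; x to the tip, z up. Starts flat on the foam pad
- gauge_grip (a point): centre of the gauge's wooden grip, 31 mm above the bar's underside, 46 mm behind its middle and 131 mm behind the tip; axes as the gauge's, tip away from the robot. Dark wood, 66 long, 28 high, its top 45 mm above the underside; grasp it across (along y), 16 mm wide
- gauge_tip (a point): middle of the end face of the gauge's tip, 9 mm above its underside. Laid in, it should be 40 to 60 mm ahead of the eccentric axis: well past the roller, short of the knife guard
- foam_pad: yellow foam pad, 86 x 118 x 14 mm, stuck to the bench; origin at the middle of its underside, y along its length. The gauge lies along the pad's length, its ends overhanging
- shoe_brush: wooden shoe brush, 170 mm long, bystander on the right
- lasting_pincers: pincers, 178 mm long, bystander on the right
- polish_tin_1: round wax tin, 75 mm diameter, 24 high, bystander behind the pad
- awl: awl with a wooden handle, 168 mm long, bystander on the left
- tape_measure: tape measure, 71 mm, bystander far on the right
Not all that is in view belongs to the job. Of the things shaped like the foam_pad, the yellow one is meant.

How it is judged:
On the way, in this order (a step that is already met when the one before it is completed fails the run):
1. the gauge lies flat in the track between fence and roller, its tip at least 36 mm ahead of the eccentric axis, and is let go of (z of gauge_tip in the frame of strap_cutter between 0.015 and 0.027 m and y of gauge_tip in the frame of fence between 0.004 and 0.024 m and x of gauge_tip in the frame of strap_cutter above 0.036 m and contact force between the fingers and gauge below 0.1 N), for 0.1 s.
2. the roller bears on the gauge with 1.5 to 40 N, with the lever and the gauge let go of (z of gauge_tip in the frame of strap_cutter between 0.015 and 0.027 m and y of gauge_tip in the frame of fence between 0.004 and 0.024 m and contact force between gauge and guide_roller between 1.5 and 40 N and contact force between the fingers and eccentric below 0.1 N and contact force between the fingers and gauge below 0.1 N), for 0.2 s.
3. the gauge is drawn back by its grip, its tip less than 30 mm ahead of the eccentric axis, while the roller still bears on it with 1.5 to 40 N (z of gauge_tip in the frame of strap_cutter between 0.015 and 0.027 m and y of gauge_tip in the frame of fence between 0.004 and 0.024 m and contact force between gauge and guide_roller between 1.5 and 40 N and x of gauge_tip in the frame of strap_cutter below 0.03 m and contact force between the fingers and gauge above 1 N), for 0.05 s.
At the end, for the whole second after the job is handed in: The roller stands where it was set, the free gap to the fence being 22.2 to 30.5 mm (the gauge is 23 to 30 mm wide), and the gauge lies flat and at rest on the foam pad, its middle within 40 mm of the pad's middle (y of guide_roller in the frame of fence between 0.0442 and 0.0525 m and horizontal distance between gauge and foam_pad below 0.04 m and height (world z) of gauge between 0.011 and 0.018 m and angle between gauge's own z axis and vertical below 0.08 rad and linear speed of gauge below 0.02 m/s); the robot touches nothing.
It fails at once if the roller is forced on the gauge with more than 140 N (contact force between gauge and guide_roller above 140 N).
It fails at once if the lever is touched again once the gauge has been drawn out from under the roller (contact force between any of the fingers, the arm and eccentric above 0.5 N and y of guide_roller in the frame of fence below 0.0535 m and (x of gauge_tip in the frame of strap_cutter below -0.01 m or y of gauge_tip in the frame of fence above 0.06 m)).
It fails at once if one of the loose tools round about (brush, pincers, wax tin, awl, tape measure) is pushed more than 25 mm (distance of any of shoe_brush, lasting_pincers, polish_tin_1, awl, tape_measure from where it was at the start of the episode above 0.025 m).
It also fails if it takes over 67 s, if anything falls off the work surface, if the arm or the gripper's body presses on something with over 40 N, if the wrist force passes 120 N, or if a joint passes its speed limit or range.

ROBOT

A 6-joint arm with a two-finger parallel gripper is mounted at the origin on a cart in front of the work surface, level with it; the furniture and walls round the work are solid. World frame = base frame: x ahead of the robot, y to its left, z up, the work surface at z = 0. Lengths are in m, angles in rad, forces in N, time in s.
With the tool pointing down it reaches from about 0.425 to 0.95 m from the base axis. Payload 3.5 kg.
Tool frame: the origin (TCP) lies between the finger pads; the fingertips stand 14 mm ahead of it and the grasp point (between the pads) lies 5 mm behind it; z points along the fingers, y is the line along which they close (so a half turn about z gives the same grasp; the last joint's range is limited). The gripper opens to 85 mm and grips with 20 to 120 N. Pads are 22 mm wide; open, the fingers measure 114 mm over their backs; the gripper's body (76 mm by 85 mm) begins 54 mm behind the grasp point. The pads swing forward as they close: fully open they stand 13 mm farther back than shut.
Start: joints at [-1.457, 0.286, 1.577, -0, 1.279, -0.15], TCP at [0.176, -0.652, 0.245] pointing down, gripper open.
Joint ranges: [-2.77, 2.77], [-0.9, 2.22], [0.21, 2.48], [-1.53, 4.67], [0.24, 2.81], [-2.84, 2.84]. Speed limits (rad/s): [2.79, 2.79, 3.14, 3.14, 3.14, 3.14].

INTERFACE

Orientations are given as a unit quaternion [x, y, z, w].
In Python, from plant import * gives the robot as it stands.
- The arm moves only by the tool step_arm, never from a script. Its argument "commands" is a list of rows, each an object of numbers: "gripper": the gripper's target within -1 to 1 (shut at 1, half-way at 0, fully open at -1); "x", "y", "z": the shift along the tool's x, y, z in mm; "spin": the turn about the tool's z in degrees. A call has exactly 10 rows; each row shifts and turns the commanded pose from where the row before left it, along the tool's axes as they then stand; what a row does not reach is not made up. A row lasts 1/10 s, in which the tool goes at most 50 mm and 8.59 degrees, less where a joint would pass 70% of its speed; a pose out of reach is approached as far as the arm can. A call with a gripper value outside its range is refused whole. The fingers move at their own pace and stop on an object; "force" is the grip in N (left out, the last holds). Time passes only in rows, so rows that do not move let the fingers close, or fill a call up. It gives the time, the measured TCP pose, the force, the opening and the grip force at its end, in the units of the state.
- get_state(): the state, without advancing time (a new reading comes with each control period).
- read_camera(name): name is "side" or "top" or "wrist"; returns a dict with "color" (384x512x3 uint8, red, green, blue), "z_map" (384x512 float32, m along the optical axis (not along the pixel's ray), 0 where there is no reading), "fx", "fy", "cx", "cy" (pixels), "distortion" ([k1, k2, p1, p2, k3] as OpenCV has them; the pictures are not rectified), "eye" and "attitude" of the camera in the world; the wrist camera has in their place "mount" (4x4, takes a point from camera to tool coordinates, whose origin is the TCP and whose axes are the flange's). Camera axes: x right, y up, looking along -z (the intrinsics and any distortion apply to the point x, -y, -z); pixel columns grow to the right and rows downward; lengths in m; the calibration is good to about 2 mm. A picture is of the moment at which its call begins: read the wrist's pose just before it.
- sign_off(): hands the job in; it is judged then, once.
The state is a dict: "time": time; "qpos": joint angles; "dq": joint speeds; "joint_efforts": joint torques, N m; "eef_pos": TCP position; "tcp_rot": TCP orientation; "contact_force": force on the tool from outside, world axes, zero at the start; "wrist_torque": the same for the moment, N m; "opening": opening from 0.0 (shut) to 1.0 (fully open); "finger_force": force on a finger pad.
Only numpy, scipy, OpenCV 4.12 (cv2) and the standard library are available. Lean on these libraries where they do the work, as an engineer would, in place of code of your own. Each camera call takes 0.05 s, during which the arm holds its last target. There are 200 camera calls.

## Working session

There is one attempt and no reset: what is moved stays moved. The work goes in short steps, Python scripts to look and compute and a tool call to move; the robot and the scene stay as the last step left them, time stands still between calls to the robot, and variables do not carry over. Pictures are saved under pics/ and viewed, at most 10 in all, crops included, and the job is handed in when it is done.

Besides the shell and the picture viewer there is one more tool, called after "Emit:" by a JSON object that holds its "name" and its "arguments", one argument or row to a line. step_arm: Moves the arm, as the interface text tells. Its arguments: {"type":"object","properties":{"commands":{"type":"array"},"force":{"type":"number"}},"required":["commands"]}

```bash
ls; mkdir -p pics; cat > h.py <<'E'
from plant import *
import numpy as np, cv2
from scipy.spatial.transform import Rotation as R
def cloud(name):
    s=get_state(); c=read_camera(name); K=np.array([[c['fx'],0,c['cx']],[0,c['fy'],c['cy']],[0,0,1.]])
    h,w=c['z_map'].shape
    u,v=np.meshgrid(np.arange(w),np.arange(h))
    p=cv2.undistortPoints(np.stack([u.ravel(),v.ravel()],1).astype(float)[:,None],K,np.array(c['distortion'],float))[:,0].reshape(h,w,2)
    z=c['z_map']; P=np.stack([p[...,0]*z,-p[...,1]*z,-z],-1)
    if 'mount' in c:
        M=np.array(c['mount']); P=P@M[:3,:3].T+M[:3,3]
        P=P@R.from_quat(s['tcp_rot']).as_matrix().T+np.array(s['eef_pos'])
    else:
        A=np.array(c['attitude']); A=R.from_quat(A).as_matrix() if A.size==4 else A[:3,:3]
        P=P@A.T+np.array(c['eye'])
    P[z==0]=np.nan
    return c['color'],P,s
E
python3 - <<'E'
from h import *
for n in('top','side'):
    c,P,s=cloud(n); cv2.imwrite(f'pics/{n}0.png',c[...,::-1]); np.savez(f'{n}0.npz',c=c,P=P)
print(s)
E
```

```text
pics
{'time': 0.05, 'qpos': array([-1.45699817e+00,  2.87187930e-01,  1.57816843e+00, -2.39995882e-06,
        1.27859820e+00, -1.50020431e-01]), 'dq': array([ 0.00024958, -0.00053006, -0.00071717, -0.00259745,  0.00047779,
        0.00157172]), 'joint_efforts': array([ 8.05490145e-04, -4.07559049e+01, -2.93923777e+01, -1.42887138e-04,
        3.62600040e-03,  7.48678985e-07]), 'eef_pos': array([ 0.1759625 , -0.65101847,  0.24393693]), 'tcp_rot': array([ 9.91311840e-01,  1.31527343e-01,  2.02386973e-05, -1.18077935e-03]), 'contact_force': array([-0.18481024,  0.07444324,  0.75208726]), 'wrist_torque': array([ 0.0005076 ,  0.01167036, -0.00042914]), 'finger_force': 0.0, 'opening': 0.9981826313801936}
```

View pics/top0.png

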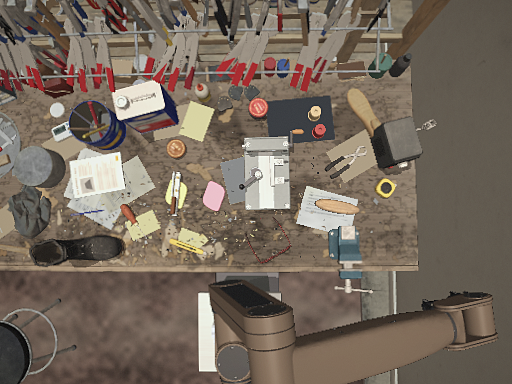

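View pics/side0.png

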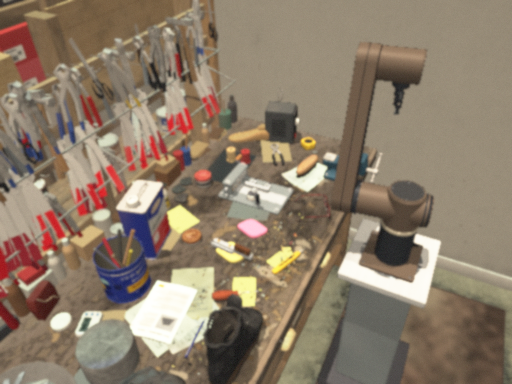

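The top view shows the cutter at about (267,175), its knob at (243,187), the gauge on the yellow pad at about (176,193) and a pink decoy pad at (213,195). Next I need coordinates and an enlarged crop.

```bash
python3 - <<'E'
from h import *
d=np.load('top0.npz');c,P=d['c'],d['P']
cr=c[125:245,140:300];cv2.imwrite('pics/crop.png',cv2.resize(cr,None,fx=5,fy=5,interpolation=cv2.INTER_CUBIC)[...,::-1])
for u,v in[(176,193),(178,175),(172,212),(213,195),(267,172),(243,187),(258,174),(248,205),(288,206),(176,148),(245,140),(288,140)]:print(u,v,P[v,u].round(3))
hsv=cv2.cvtColor(c,cv2.COLOR_RGB2HSV)
m=(hsv[...,0]>20)&(hsv[...,0]<35)&(hsv[...,1]>90);m[:, :160]=0;m[:,195:]=0;m[:165]=0;m[220:]=0
q=P[m];print(m.sum(),q.min(0),q.max(0),np.median(q,0))
E
```

```text
176 193 [0.533 0.24  0.032]
178 175 [0.603 0.234 0.025]
172 212 [0.46  0.247 0.065]
213 195 [0.526 0.1   0.008]
267 172 [ 0.613 -0.11   0.015]
243 187 [ 0.551 -0.02   0.081]
258 174 [ 0.601 -0.076  0.056]
248 205 [ 0.486 -0.036  0.02 ]
288 206 [ 0.481 -0.189  0.02 ]
176 148 [0.709 0.244 0.023]
245 140 [ 0.726 -0.028  0.085]
288 140 [ 0.741 -0.194  0.002]
69 [ 0.47587312  0.20314436 -0.00395133] [0.59440994 0.28256108 0.06528598] [0.53047269 0.2323455  0.01390797]
```

View pics/crop.png

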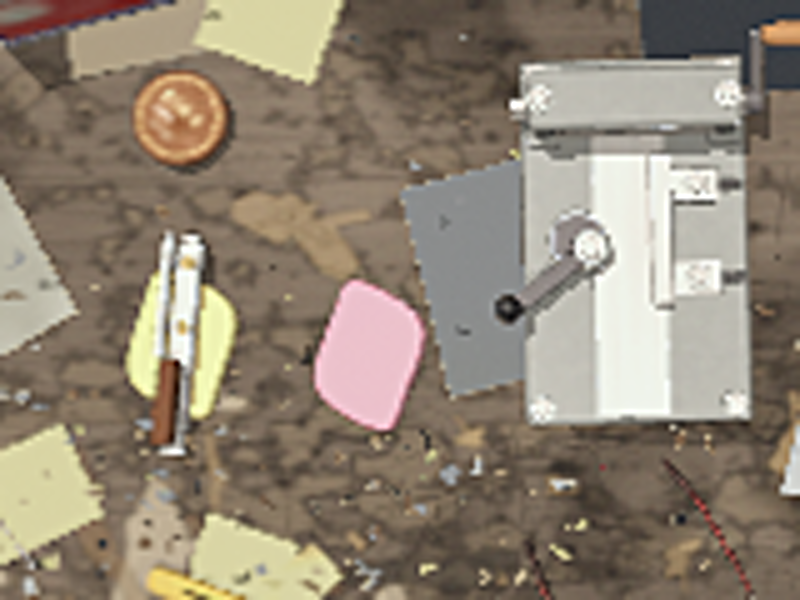

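The crop shows the gauge along the robot's x, tip away (yaw about -5°), with the grip at crop (165,400). The wax tin is at (182,117), the cutter's eccentric at (590,245), the fence at (660,230) and the knob at (510,307). I'll square the tool to the world and move over the cutter for a close look on the way.

```bash
python3 -c "
from h import *
c=read_camera('wrist');print(np.array(c['mount']).round(3),c['fx'],c['cx'],c['cy'],c['distortion'])"
```

```text
[[ 0.001  0.961  0.275  0.07 ]
 [ 1.    -0.001  0.001  0.   ]
 [ 0.001  0.275 -0.961 -0.129]
 [ 0.     0.     0.     1.   ]] 297.39056983593724 255.2225944641796 188.82581870460876 [-0.0492082  0.         0.         0.         0.       ]
```

Emit:
{"name": "step_arm", "arguments": {
  "commands": [
    {"spin": 7.5,"x": 26,"y": -20},
    {"spin": 7.5,"x": 26,"y": -25},
    {"x": 28,"y": -41},
    {"x": 28,"y": -41},
    {"x": 28,"y": -41},
    {"x": 28,"y": -41},
    {"x": 28,"y": -41},
    {"x": 28,"y": -41},
    {"x": 28,"y": -41},
    {"x": 28,"y": -41}
  ]
}}

```text
invalid input
```

Emit:
{"name": "step_arm", "arguments": {
  "commands": [
    {"gripper": -1,"x": 26,"y": -20,"z": 0,"spin": 7.5},
    {"gripper": -1,"x": 26,"y": -25,"z": 0,"spin": 7.5},
    {"gripper": -1,"x": 28,"y": -41,"z": 0,"spin": 0},
    {"gripper": -1,"x": 28,"y": -41,"z": 0,"spin": 0},
    {"gripper": -1,"x": 28,"y": -41,"z": 0,"spin": 0},
    {"gripper": -1,"x": 28,"y": -41,"z": 0,"spin": 0},
    {"gripper": -1,"x": 28,"y": -41,"z": 0,"spin": 0},
    {"gripper": -1,"x": 28,"y": -41,"z": 0,"spin": 0},
    {"gripper": -1,"x": 28,"y": -41,"z": 0,"spin": 0},
    {"gripper": -1,"x": 28,"y": -41,"z": 0,"spin": 0}
  ]
}}

```text
time: 1.15
eef_pos: [0.4424, -0.2669, 0.2452]
tcp_rot: [1.0, 0.001, 0.0, 0.0]
contact_force: [0.3, -0.8, -0.2]
opening: 1.0
finger_force: 0.0
```

Emit:
{"name": "step_arm", "arguments": {
  "commands": [
    {"gripper": -1,"x": 26,"y": -38,"z": 0,"spin": 0},
    {"gripper": -1,"x": 26,"y": -38,"z": 0,"spin": 0},
    {"gripper": -1,"x": 26,"y": -38,"z": 0,"spin": 0},
    {"gripper": -1,"x": 26,"y": -38,"z": 0,"spin": 0},
    {"gripper": -1,"x": 26,"y": -38,"z": 0,"spin": 0},
    {"gripper": -1,"x": 0,"y": 0,"z": 0,"spin": 0},
    {"gripper": -1,"x": 0,"y": 0,"z": 0,"spin": 0},
    {"gripper": -1,"x": 0,"y": 0,"z": 0,"spin": 0},
    {"gripper": -1,"x": 0,"y": 0,"z": 0,"spin": 0},
    {"gripper": -1,"x": 0,"y": 0,"z": 0,"spin": 0}
  ]
}}

```text
time: 2.15
eef_pos: [0.5709, -0.0798, 0.2454]
tcp_rot: [1.0, 0.0, -0.0, 0.0]
contact_force: [-0.3, -0.7, -0.2]
opening: 1.003
finger_force: 0.0
```

```bash
python3 - <<'E'
from h import *
c,P,s=cloud('wrist'); cv2.imwrite('pics/w1.png',c[...,::-1]); np.savez('w1.npz',c=c,P=P); print(s['eef_pos'],s['contact_force'])
E
```

```text
[ 0.57085359 -0.07980097  0.2453654 ] [-0.30888546 -0.65149573 -0.15555492]
```

View pics/w1.png

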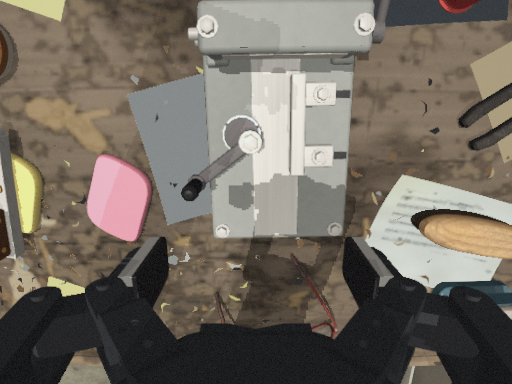

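The wrist view shows the knob at (191,189), the bolt at (250,142), the fence bar with its working face at about x=292 px (rows 72–175), and the roller at (240,133). Now I'll fit these in the point cloud.

```bash
python3 - <<'E'
from h import *
d=np.load('w1.npz');c,P=d['c'],d['P']
def reg(u0,u1,v0,v1,z0,z1):
    q=P[v0:v1,u0:u1].reshape(-1,3); return q[(q[:,2]>z0)&(q[:,2]<z1)]
f=reg(280,310,65,185,.028,.036)
print('fence',len(f),f.min(0),f.max(0),np.median(f,0))
# left edge along x
bins=np.arange(f[:,0].min()+.006,f[:,0].max()-.006,.006)
E=np.array([[b+.003,np.percentile(g[:,1],96),np.percentile(g[:,1],4)] for b in bins for g in [f[(f[:,0]>=b)&(f[:,0]<b+.006)]] if len(g)>8])
for k in(1,2):
    a=np.polyfit(E[:,0],E[:,k],1);r=E[:,k]-np.polyval(a,E[:,0]);print('edge',k,a,np.degrees(np.arctan(a[0])),r.std())
k=reg(175,210,170,210,.078,.1);print('knob',len(k),k.mean(0),k.min(0),k.max(0))
b=reg(205,285,100,175,.026,.1)
hh=np.histogram(b[:,2],bins=np.arange(.026,.09,.003));print(hh[0],hh[1].round(3))
ro=reg(215,270,105,170,.031,.0385);print('roller',len(ro),ro.min(0),ro.max(0))
for v,u in[(142,250),(133,228),(170,225),(200,270),(200,230),(142,275),(130,310),(25,207),(230,222),(229,334)]:print(u,v,P[v,u].round(4))
# base outline
b=reg(150,400,50,260,.008,.017);bx=b[(b[:,0]<.60)&(b[:,0]>.5)]
E=np.array([[x,g[:,1].max(),g[:,1].min()] for x in np.arange(.5,.66,.01) for g in [b[abs(b[:,0]-x)<.005]] if len(g)>20])
for k in(1,2):a=np.polyfit(E[:,0],E[:,k],1);print('base',a,(E[:,k]-np.polyval(a,E[:,0])).round(4))
E
```

```text
fence 1443 [ 0.55925111 -0.13730481  0.02804739] [ 0.67373895 -0.11862285  0.03516106] [ 0.62005316 -0.1276145   0.03254289]
edge 1 [ 0.02559195 -0.13633489] 1.4659907392430656 0.0003100858704855777
edge 2 [ 0.03218062 -0.15505795] 1.8431778272631185 0.0005356122105016904
knob 255 [ 0.55538996 -0.01369416  0.08748174] [ 0.54576786 -0.02131396  0.07801907] [ 0.56232867 -0.00430671  0.09205936]
[  0   3   8 141 221 330 282 308 223  10 155   3   0   0   0   0   0   0
   0   0   0] [0.026 0.029 0.032 0.035 0.038 0.041 0.044 0.047 0.05  0.053 0.056 0.059
 0.062 0.065 0.068 0.071 0.074 0.077 0.08  0.083 0.086 0.089]
roller 162 [ 0.59221519 -0.08505958  0.03154182] [ 0.62884123 -0.04312675  0.03848504]
250 142 [ 0.6017 -0.0742  0.058 ]
228 133 [ 0.6096 -0.0496  0.042 ]
225 170 [ 0.5614 -0.0421  0.0128]
270 200 [ 0.5223 -0.0986  0.0131]
230 200 [ 0.5219 -0.0474  0.0123]
275 142 [ 0.5961 -0.1037  0.0128]
310 130 [ 0.6106 -0.1457  0.0118]
207 25 [ 0.7078 -0.0376  0.0904]
222 230 [ 0.4836 -0.0368  0.0199]
334 229 [ 0.4852 -0.1818  0.0204]
base [-0.38427364  0.21605702] [ 0.0162  0.0219  0.0278  0.03   -0.0306 -0.0268 -0.0354 -0.0191 -0.0143
 -0.0107 -0.0061 -0.0025  0.0022  0.0054  0.0102  0.0136  0.0182]
base [ 0.3620689  -0.42024285] [ 0.0439 -0.0133 -0.0344 -0.039  -0.0387  0.0256  0.0235  0.0186  0.0152
  0.0122  0.0086  0.0055  0.0014 -0.0012 -0.0056 -0.0095 -0.0127]
```

Fence, bolt (0.602,-0.074) and knob (r≈77 mm, A≈126°) agree with the given sizes; cutter yaw is about 1.6°. Next, over to the gauge.

Emit:
{"name": "step_arm", "arguments": {
  "commands": [
    {"gripper": -1,"x": -6,"y": -45,"z": 0,"spin": 0},
    {"gripper": -1,"x": -6,"y": -45,"z": 0,"spin": 0},
    {"gripper": -1,"x": -6,"y": -45,"z": 0,"spin": 0},
    {"gripper": -1,"x": -6,"y": -45,"z": 0,"spin": 0},
    {"gripper": -1,"x": -6,"y": -45,"z": 0,"spin": 0},
    {"gripper": -1,"x": -6,"y": -45,"z": 0,"spin": 0},
    {"gripper": -1,"x": -6,"y": -45,"z": 0,"spin": 0},
    {"gripper": -0.2,"x": 0,"y": 0,"z": 0,"spin": 0},
    {"gripper": -0.2,"x": 0,"y": 0,"z": 0,"spin": 0},
    {"gripper": -0.2,"x": 0,"y": 0,"z": 0,"spin": 0}
  ]
}}

```text
time: 3.2
eef_pos: [0.529, 0.2351, 0.2453]
tcp_rot: [1.0, 0.0, 0.0, 0.0]
contact_force: [0.2, -0.6, 0.4]
opening: 0.602
finger_force: 0.0
```

```bash
python3 - <<'E'
from h import *
c,P,s=cloud('wrist'); cv2.imwrite('pics/w2.png',c[...,::-1]); np.savez('w2.npz',c=c,P=P); print(s['eef_pos'],s['opening'])
E
```

```text
[0.52898189 0.23514692 0.24530018] 0.6022344998422079
```

View pics/w2.png

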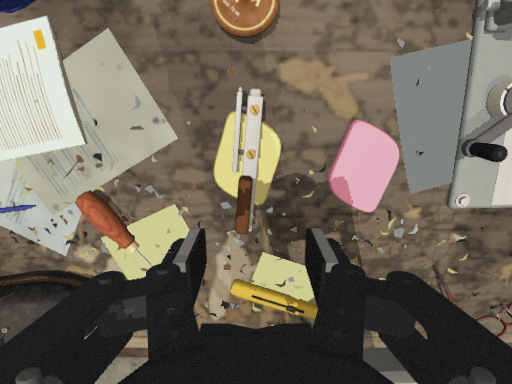

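The wrist view shows the gauge on the yellow pad: grip at (244,205), bar (255,90)–(250,230), cheek at (238,130). The awl with its red handle is at (105,220). Measuring the grip, bar and pad:

```bash
python3 - <<'E'
from h import *
d=np.load('w2.npz');c,P=d['c'],d['P']
hsv=cv2.cvtColor(c,cv2.COLOR_RGB2HSV).astype(int)
S=P[80:240,225:270].reshape(-1,3)
g=S[S[:,2]>.05];print('grip',len(g),g.mean(0),g.min(0),g.max(0),np.median(g[:,2]))
def ax(q):
    r=cv2.minAreaRect(q[:,:2].astype(np.float32)*1000);return r
print(ax(g))
b=S[(S[:,2]>.024)&(S[:,2]<.042)];print('bar+cheek',len(b),b.min(0),b.max(0),ax(b))
# right edge of the bar by x bins
E=np.array([[x,np.percentile(q[:,1],3),np.percentile(q[:,1],97),len(q)] for x in np.arange(.46,.64,.008) for q in [b[abs(b[:,0]-x)<.004]] if len(q)>8]);print(E.round(4))
m=(hsv[...,0]>22)&(hsv[...,0]<36)&(hsv[...,1]>60);m[:105]=0;m[210:]=0;m[:,:205]=0;m[:,290:]=0
q=P[m];q=q[(q[:,2]>.005)&(q[:,2]<.02)];print('pad',len(q),ax(q),np.median(q[:,2]))
E
```

```text
grip 778 [0.48885939 0.24836994 0.0589869 ] [0.4540769  0.23867241 0.05015394] [0.51971398 0.25846839 0.06144221] 0.059362957654446116
((486.79217529296875, 248.60150146484375), (16.027469635009766, 65.43128967285156), 85.28779602050781)
bar+cheek 1964 [0.44746359 0.22665431 0.02408011] [0.61693209 0.26259648 0.04195391] ((532.4022216796875, 247.43701171875), (29.340967178344727, 168.49696350097656), 85.18873596191406)
[[  0.46     0.239    0.2415  17.    ]
 [  0.468    0.239    0.2415  18.    ]
 [  0.476    0.2378   0.2402  18.    ]
 [  0.484    0.2366   0.2402  22.    ]
 [  0.492    0.2366   0.239   18.    ]
 [  0.5      0.2354   0.239   18.    ]
 [  0.508    0.2354   0.2378  19.    ]
 [  0.516    0.2342   0.2521  56.    ]
 [  0.524    0.2342   0.2624 125.    ]
 [  0.532    0.2331   0.2612 138.    ]
 [  0.54     0.2331   0.261  136.    ]
 [  0.548    0.232    0.2597 154.    ]
 [  0.556    0.232    0.2596 141.    ]
 [  0.564    0.2309   0.2583 150.    ]
 [  0.572    0.2298   0.2582 155.    ]
 [  0.58     0.2298   0.257  145.    ]
 [  0.588    0.2288   0.2567 148.    ]
 [  0.596    0.2277   0.2556 192.    ]
 [  0.604    0.2278   0.2554 146.    ]
 [  0.612    0.2289   0.2547 122.    ]]
pad 2876 ((532.2412719726562, 245.74557495117188), (75.8979263305664, 104.00745391845703), 72.82618713378906) 0.014688534417298782
```

Emit:
{"name": "step_arm", "arguments": {
  "commands": [
    {"gripper": -0.2,"x": -42,"y": -13.5,"z": 0,"spin": 4.7},
    {"gripper": -0.2,"x": 0,"y": 0,"z": 45,"spin": 0},
    {"gripper": -0.2,"x": 0,"y": 0,"z": 45,"spin": 0},
    {"gripper": -0.2,"x": 0,"y": 0,"z": 45,"spin": 0},
    {"gripper": -0.2,"x": 0,"y": 0,"z": 40,"spin": 0},
    {"gripper": -0.2,"x": 0,"y": 0,"z": 22,"spin": 0},
    {"gripper": -0.2,"x": 0,"y": 0,"z": 0,"spin": 0},
    {"gripper": 1,"x": 0,"y": 0,"z": 0,"spin": 0},
    {"gripper": 1,"x": 0,"y": 0,"z": 0,"spin": 0},
    {"gripper": 1,"x": 0,"y": 0,"z": 0,"spin": 0}
  ],
  "force": 60
}}

```text
time: 4.25
eef_pos: [0.4886, 0.2497, 0.0508]
tcp_rot: [0.999, -0.04, 0.002, -0.0]
contact_force: [0.3, -1.9, 2.5]
opening: 0.17
finger_force: 59.2
```

Emit:
{"name": "step_arm", "arguments": {
  "commands": [
    {"gripper": 1,"x": 0,"y": 0,"z": -37,"spin": 0},
    {"gripper": 1,"x": 0,"y": 0,"z": -37,"spin": 0},
    {"gripper": 1,"x": 0,"y": 0,"z": -36,"spin": -6.3},
    {"gripper": 1,"x": -7,"y": 44.6,"z": 0,"spin": 0},
    {"gripper": 1,"x": -7,"y": 44.6,"z": 0,"spin": 0},
    {"gripper": 1,"x": -7,"y": 44.6,"z": 0,"spin": 0},
    {"gripper": 1,"x": -7,"y": 44.6,"z": 0,"spin": 0},
    {"gripper": 1,"x": -7,"y": 44.6,"z": 0,"spin": 0},
    {"gripper": 1,"x": -7,"y": 44.6,"z": 0,"spin": 0},
    {"gripper": 1,"x": -7,"y": 44.6,"z": 0,"spin": 0}
  ]
}}

```text
time: 5.25
eef_pos: [0.4463, -0.0653, 0.1589]
tcp_rot: [1.0, 0.015, 0.001, 0.0]
contact_force: [1.3, 0.5, -3.1]
opening: 0.172
finger_force: 59.5
```

Emit:
{"name": "step_arm", "arguments": {
  "commands": [
    {"gripper": 1,"x": -8,"y": 44,"z": 0,"spin": 0},
    {"gripper": 1,"x": 0,"y": 0,"z": 0,"spin": 0},
    {"gripper": 1,"x": 0,"y": 0,"z": 0,"spin": 0},
    {"gripper": 1,"x": 0,"y": 0,"z": 0,"spin": 0},
    {"gripper": 1,"x": 0,"y": 0,"z": 0,"spin": 0},
    {"gripper": 1,"x": 0,"y": 0,"z": 0,"spin": 0},
    {"gripper": 1,"x": 0,"y": 0,"z": 0,"spin": 0},
    {"gripper": 1,"x": 0,"y": 0,"z": 0,"spin": 0},
    {"gripper": 1,"x": 0,"y": 0,"z": 0,"spin": 0},
    {"gripper": 1,"x": 0,"y": 0,"z": 0,"spin": 0}
  ]
}}

```text
time: 6.25
eef_pos: [0.4404, -0.1079, 0.1583]
tcp_rot: [1.0, 0.015, -0.0, -0.0]
contact_force: [-0.6, 0.2, -2.7]
opening: 0.173
finger_force: 59.7
```

```bash
python3 - <<'E'
from h import *
c,P,s=cloud('wrist'); cv2.imwrite('pics/w3.png',c[...,::-1]); np.savez('w3.npz',c=c,P=P); print(s['eef_pos'],R.from_quat(s['tcp_rot']).as_matrix()[:2,0])
E
```

```text
[ 0.44039112 -0.10793075  0.15830047] [0.99954723 0.03008886]
```

View pics/w3.png

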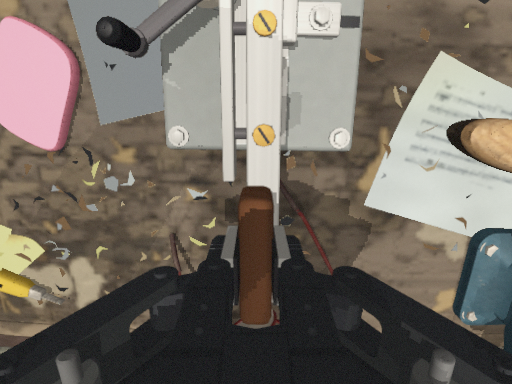

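The gauge is held straight: bar right face at about x=282 px, cheek at 226 px. The fence is visible at (291,20) and the knob at (118,33). Checking the gauge's pose in the hand against the fence:

```bash
python3 - <<'E'
from h import *
d=np.load('w3.npz');c,P=d['c'],d['P']
S=P[:260,215:300].reshape(-1,3)
b=S[(S[:,2]>.128)&(S[:,2]<.148)]
for k,pc in(('R',3),('L',97)):
    E=np.array([[x,np.percentile(q[:,1],pc)] for x in np.arange(.46 if k=='R' else .51,.57,.005) for q in [b[abs(b[:,0]-x)<.0025]] if len(q)>8])
    a=np.polyfit(E[:,0],E[:,1],1);print(k,len(E),a,np.polyval(a,[.44,.52]))
print('bar top z',np.median(b[:,2]),'x',b[:,0].min(),b[:,0].max())
f=P[0:45,280:310].reshape(-1,3);f=f[(f[:,2]>.027)&(f[:,2]<.037)];print('fence',len(f),f.min(0),f.max(0),np.percentile(f[:,1],97),np.median(f[:,0]))
k=P[10:60,90:150].reshape(-1,3);k=k[(k[:,2]>.083)&(k[:,2]<.1)];print('knob',len(k),k.mean(0),k.min(0),k.max(0))
g=P[180:330,230:285].reshape(-1,3);g=g[g[:,2]>.16];print('grip',g.min(0),g.max(0))
E
```

```text
R 20 [ 0.03643997 -0.13628917] [-0.12025558 -0.11734038]
L 10 [ 0.02926279 -0.10486643] [-0.09199081 -0.08964978]
bar top z 0.13969332093505132 x 0.4483742972254397 0.5580904856339829
fence 619 [ 0.55878296 -0.13669998  0.02702535] [ 0.58968826 -0.12488171  0.03538312] -0.12551969061116267 0.5743768588746974
knob 644 [ 0.55229653 -0.01412787  0.08845865] [ 0.54450067 -0.02114599  0.08300027] [ 0.56130457 -0.00424471  0.09262082]
grip [ 0.40567339 -0.12118808  0.16004479] [ 0.4715224  -0.09598043  0.22095369]
```

Emit:
{"name": "step_arm", "arguments": {
  "commands": [
    {"gripper": 1,"x": 0,"y": 0,"z": 40,"spin": 0},
    {"gripper": 1,"x": 0,"y": 0,"z": 40,"spin": 0},
    {"gripper": 1,"x": 0,"y": 0,"z": 20,"spin": 0},
    {"gripper": 1,"x": 0,"y": 0,"z": 5,"spin": 0},
    {"gripper": 1,"x": 0,"y": 0,"z": 1,"spin": 0},
    {"gripper": 1,"x": 0,"y": 0,"z": 1,"spin": 0},
    {"gripper": 1,"x": 0,"y": 0,"z": 1,"spin": 0},
    {"gripper": 1,"x": 0,"y": 0,"z": 1,"spin": 0},
    {"gripper": 1,"x": 0,"y": 0,"z": 0,"spin": 0},
    {"gripper": 1,"x": 0,"y": 0,"z": 0,"spin": 0}
  ]
}}

```text
time: 7.3
eef_pos: [0.4406, -0.1081, 0.0497]
tcp_rot: [1.0, 0.015, 0.0, 0.0]
contact_force: [0.7, 0.1, -3.0]
opening: 0.171
finger_force: 59.7
```

Emit:
{"name": "step_arm", "arguments": {
  "commands": [
    {"gripper": 1,"x": 0,"y": 0,"z": 0.4,"spin": 0},
    {"gripper": 1,"x": 0,"y": 0,"z": 0.4,"spin": 0},
    {"gripper": 1,"x": 0,"y": 0,"z": 0.4,"spin": 0},
    {"gripper": 1,"x": 0,"y": 0,"z": 0.4,"spin": 0},
    {"gripper": 1,"x": 0,"y": 1,"z": 0,"spin": 0},
    {"gripper": 1,"x": 0,"y": 1,"z": 0,"spin": 0},
    {"gripper": 1,"x": 0,"y": 1,"z": 0,"spin": 0},
    {"gripper": 1,"x": 0,"y": 1,"z": 0,"spin": 0},
    {"gripper": 1,"x": 0,"y": 0,"z": 0,"spin": 0},
    {"gripper": 1,"x": 0,"y": 0,"z": 0,"spin": 0}
  ]
}}

```text
time: 8.3
eef_pos: [0.4411, -0.1111, 0.0487]
tcp_rot: [1.0, 0.015, 0.0, -0.001]
contact_force: [-2.3, 5.4, 6.7]
opening: 0.174
finger_force: 61.0
```

Emit:
{"name": "step_arm", "arguments": {
  "commands": [
    {"gripper": 1,"x": 0,"y": 0,"z": -0.6,"spin": 0},
    {"gripper": 1,"x": 0,"y": 0,"z": 0,"spin": 0},
    {"gripper": 1,"x": 0,"y": 0.5,"z": 0,"spin": 0},
    {"gripper": 1,"x": 0,"y": 0.5,"z": 0,"spin": 0},
    {"gripper": 1,"x": 0,"y": 0,"z": 0,"spin": 0},
    {"gripper": 1,"x": 0,"y": 0,"z": 0,"spin": 0},
    {"gripper": 1,"x": 0,"y": 0,"z": 0,"spin": 0},
    {"gripper": 1,"x": 0,"y": 0,"z": 0,"spin": 0},
    {"gripper": 1,"x": 0,"y": 0,"z": 0,"spin": 0},
    {"gripper": 1,"x": 0,"y": 0,"z": 0,"spin": 0}
  ]
}}

```text
time: 9.3
eef_pos: [0.4411, -0.1127, 0.0487]
tcp_rot: [1.0, 0.015, 0.001, -0.0]
contact_force: [0.6, 5.1, 3.9]
opening: 0.172
finger_force: 60.7
```

Emit:
{"name": "step_arm", "arguments": {
  "commands": [
    {"gripper": 1,"x": 0,"y": 0,"z": -0.5,"spin": 0},
    {"gripper": 1,"x": 0,"y": 0.5,"z": 0,"spin": 0},
    {"gripper": 1,"x": 0,"y": 0.5,"z": 0,"spin": 0},
    {"gripper": 1,"x": 0,"y": 0.5,"z": 0,"spin": 0},
    {"gripper": 1,"x": 0,"y": 0,"z": 0,"spin": 0},
    {"gripper": 1,"x": 0,"y": 0,"z": 0,"spin": 0},
    {"gripper": 1,"x": 0,"y": 0,"z": 0,"spin": 0},
    {"gripper": 1,"x": 0,"y": 0,"z": 0,"spin": 0},
    {"gripper": 1,"x": 0,"y": 0,"z": 0,"spin": 0},
    {"gripper": 1,"x": 0,"y": 0,"z": 0,"spin": 0}
  ]
}}

```text
time: 10.3
eef_pos: [0.4409, -0.1137, 0.0488]
tcp_rot: [1.0, 0.016, 0.0, -0.001]
contact_force: [3.2, 8.3, 1.7]
opening: 0.17
finger_force: 60.6
```

Emit:
{"name": "step_arm", "arguments": {
  "commands": [
    {"gripper": 1,"x": 0,"y": -1.2,"z": 0,"spin": 0},
    {"gripper": 1,"x": 10,"y": 0,"z": 0,"spin": 0},
    {"gripper": 1,"x": 12,"y": 0,"z": 0,"spin": 0},
    {"gripper": 1,"x": 12,"y": 0,"z": 0,"spin": 0},
    {"gripper": 1,"x": 12,"y": 0,"z": 0,"spin": 0},
    {"gripper": 1,"x": 12,"y": 0,"z": 0,"spin": 0},
    {"gripper": 1,"x": 12,"y": 0,"z": 0,"spin": 0},
    {"gripper": 1,"x": 12,"y": 0,"z": 0,"spin": 0},
    {"gripper": 1,"x": 0,"y": 0,"z": 0,"spin": 0},
    {"gripper": 1,"x": 0,"y": 0,"z": 0,"spin": 0}
  ]
}}

```text
time: 11.3
eef_pos: [0.5207, -0.1102, 0.0489]
tcp_rot: [1.0, 0.015, -0.003, -0.001]
contact_force: [-6.9, 5.4, 8.5]
opening: 0.173
finger_force: 61.4
```

Emit:
{"name": "step_arm", "arguments": {
  "commands": [
    {"gripper": -0.2,"x": 0,"y": 0,"z": 0,"spin": 0},
    {"gripper": -0.2,"x": 0,"y": 0,"z": 0,"spin": 0},
    {"gripper": -0.2,"x": 0,"y": 0,"z": 0,"spin": 0},
    {"gripper": -0.2,"x": 0,"y": 0,"z": 0,"spin": 0},
    {"gripper": -0.2,"x": 0,"y": 0,"z": -20,"spin": 0},
    {"gripper": -0.2,"x": 0,"y": 0,"z": -40,"spin": 0},
    {"gripper": 1,"x": 0,"y": -10,"z": -40,"spin": 0},
    {"gripper": 1,"x": 0,"y": -20,"z": -20,"spin": 0},
    {"gripper": 1,"x": 0,"y": 0,"z": 0,"spin": 0},
    {"gripper": 1,"x": 0,"y": 0,"z": 0,"spin": 0}
  ]
}}

```text
time: 12.3
eef_pos: [0.5215, -0.0809, 0.1686]
tcp_rot: [1.0, 0.015, 0.0, 0.0]
contact_force: [-0.4, 0.7, -1.2]
opening: 0.0
finger_force: 0.0
```

```bash
python3 - <<'E'
from h import *
c,P,s=cloud('wrist'); cv2.imwrite('pics/w4.png',c[...,::-1]); np.savez('w4.npz',c=c,P=P); print(s['eef_pos'],s['contact_force'],s['opening'])
E
```

```text
[ 0.52150356 -0.08092904  0.16864836] [-0.3818488   0.67657851 -1.17574458] 2.1041868513297516e-05
```

View pics/w4.png

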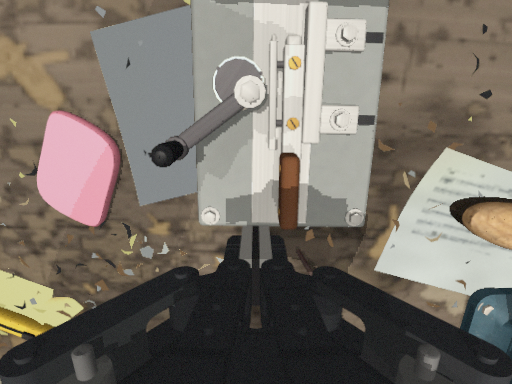

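The gauge lies in the track along the fence (bar at 293 px, tip at row 38, grip at (290,190)), the roller is clear of it on the left, and the knob is at (163,155). Checking the numbers:

```bash
python3 - <<'E'
from h import *
d=np.load('w4.npz');c,P=d['c'],d['P']
S=P[20:240,265:330].reshape(-1,3)
b=S[(S[:,2]>.0265)&(S[:,2]<.0335)]
for x in np.arange(.57,.66,.01):
    q=np.sort(b[abs(b[:,0]-x)<.003][:,1]);j=np.diff(q);i=np.where(j>.0015)[0];print(round(x,3),len(q),(q[[0,-1]]*1e3).round(1),[(round(q[k]*1e3,1),round(q[k+1]*1e3,1)) for k in i])
g=P[145:235,275:305].reshape(-1,3);g=g[g[:,2]>.048];print('grip',g.min(0),g.max(0),np.median(g,0))
t=P[25:60,285:303];print('tip col',[(v+25,*(t[v,8]*1e3).round(0)) for v in range(5,22,2)])
k=P[130:180,140:195].reshape(-1,3);k=k[(k[:,2]>.085)&(k[:,2]<.1)];print('knob',len(k),k.mean(0),k.min(0),k.max(0))
bo=P[72:112,230:270].reshape(-1,3);bo=bo[bo[:,2]>.0555];print('bolt',bo.mean(0),bo.min(0),bo.max(0))
E
```

```text
0.57 278 [-136.4  -91.6] [(np.float64(-104.1), np.float64(-97.2))]
0.58 276 [-136.2  -91.2] [(np.float64(-103.5), np.float64(-96.7))]
0.59 306 [-136.1  -90.9] [(np.float64(-103.2), np.float64(-97.0))]
0.6 305 [-135.2  -91.2] [(np.float64(-103.2), np.float64(-96.6))]
0.61 325 [-135.4  -90.7] [(np.float64(-102.7), np.float64(-96.0))]
0.62 335 [-135.6  -90.3] [(np.float64(-101.5), np.float64(-95.6))]
0.63 312 [-135.5  -89.9] [(np.float64(-101.6), np.float64(-95.1))]
0.64 340 [-135.5  -89.5] [(np.float64(-101.3), np.float64(-94.7))]
0.65 168 [-135.3  -90.9] [(np.float64(-119.3), np.float64(-114.3)), (np.float64(-104.3), np.float64(-93.3))]
0.66 72 [-134.6 -119.3] []
grip [ 0.48696027 -0.1191917   0.04803642] [ 0.551526   -0.10169955  0.05966032] [ 0.52156685 -0.10969556  0.05723642]
tip col [(30, np.float64(655.0), np.float64(-110.0), np.float64(14.0)), (32, np.float64(654.0), np.float64(-110.0), np.float64(13.0)), (34, np.float64(652.0), np.float64(-110.0), np.float64(15.0)), (36, np.float64(647.0), np.float64(-108.0), np.float64(29.0)), (38, np.float64(645.0), np.float64(-108.0), np.float64(31.0)), (40, np.float64(644.0), np.float64(-108.0), np.float64(31.0)), (42, np.float64(642.0), np.float64(-109.0), np.float64(30.0)), (44, np.float64(641.0), np.float64(-109.0), np.float64(30.0)), (46, np.float64(639.0), np.float64(-109.0), np.float64(31.0))]
knob 406 [ 0.5540382  -0.01305894  0.08899229] [ 0.54587585 -0.02051049  0.0851163 ] [ 0.56128417 -0.00387031  0.09285859]
bolt [ 0.60090092 -0.07402175  0.05723872] [ 0.5927064  -0.08143117  0.05550587] [ 0.60911574 -0.0666593   0.05908391]
```

Gauge is flush, its tip about 48 mm ahead, width about 28.5 mm, lever at A≈126°. Contact should come near A≈95°. Placing the shut fingers behind the knob, facing the mean push direction (20°).

Emit:
{"name": "step_arm", "arguments": {
  "commands": [
    {"gripper": 1,"x": 3,"y": -29,"z": 0,"spin": 0},
    {"gripper": 1,"x": 3,"y": -29,"z": 0,"spin": 0},
    {"gripper": 1,"x": 0,"y": 0,"z": 0,"spin": -6.1},
    {"gripper": 1,"x": 0,"y": 0,"z": 30,"spin": -6.1},
    {"gripper": 1,"x": 0,"y": 0,"z": 35,"spin": -6.1},
    {"gripper": 1,"x": 0,"y": 0,"z": 30,"spin": 0},
    {"gripper": 1,"x": 0,"y": 0,"z": 0,"spin": 0},
    {"gripper": 1,"x": 0,"y": 0,"z": 0,"spin": 0},
    {"gripper": 1,"x": 3,"y": 0,"z": 0,"spin": 0},
    {"gripper": 1,"x": 3,"y": 0,"z": 0,"spin": 0}
  ]
}}

```text
time: 13.35
eef_pos: [0.5331, -0.0211, 0.0757]
tcp_rot: [0.985, 0.174, 0.002, 0.001]
contact_force: [0.8, 0.9, -0.3]
opening: -0.0
finger_force: 0.0
```

Emit:
{"name": "step_arm", "arguments": {
  "commands": [
    {"gripper": 1,"x": 3,"y": 0,"z": 0,"spin": 0},
    {"gripper": 1,"x": 3,"y": 0,"z": 0,"spin": 0},
    {"gripper": 1,"x": 3,"y": 0,"z": 0,"spin": 0},
    {"gripper": 1,"x": 3,"y": 0,"z": 0,"spin": 0},
    {"gripper": 1,"x": 3,"y": 0,"z": 0,"spin": 0},
    {"gripper": 1,"x": 3,"y": 0,"z": 0,"spin": 0},
    {"gripper": 1,"x": 3,"y": 0,"z": 0,"spin": 0},
    {"gripper": 1,"x": 3,"y": 0,"z": 0,"spin": 0},
    {"gripper": 1,"x": 0,"y": 0,"z": 0,"spin": 0},
    {"gripper": 1,"x": 0,"y": 0,"z": 0,"spin": 0}
  ]
}}

```text
time: 14.35
eef_pos: [0.5545, -0.0126, 0.0737]
tcp_rot: [0.985, 0.174, 0.0, 0.0]
contact_force: [-1.6, -0.8, -1.4]
opening: 0.0
finger_force: 0.9
```

Emit:
{"name": "step_arm", "arguments": {
  "commands": [
    {"gripper": 1,"x": 1.2,"y": 0,"z": 0,"spin": 0},
    {"gripper": 1,"x": 1.2,"y": 0,"z": 0,"spin": 0},
    {"gripper": 1,"x": 1.2,"y": 0,"z": 0,"spin": 0},
    {"gripper": 1,"x": 1.2,"y": 0,"z": 0,"spin": 0},
    {"gripper": 1,"x": 1.2,"y": 0,"z": 0,"spin": 0},
    {"gripper": 1,"x": 1,"y": 0,"z": 0,"spin": 0},
    {"gripper": 1,"x": 1,"y": 0,"z": 0,"spin": 0},
    {"gripper": 1,"x": 1,"y": 0,"z": 0,"spin": 0},
    {"gripper": 1,"x": 1,"y": 0,"z": 0,"spin": 0},
    {"gripper": 1,"x": 1,"y": 0,"z": 0,"spin": 0}
  ]
}}

```text
time: 15.35
eef_pos: [0.5645, -0.0087, 0.0739]
tcp_rot: [0.985, 0.174, 0.0, 0.0]
contact_force: [-3.2, 1.0, -0.9]
opening: -0.003
finger_force: 1.4
```

Emit:
{"name": "step_arm", "arguments": {
  "commands": [
    {"gripper": 1,"x": 0.6,"y": 0,"z": 0,"spin": 0},
    {"gripper": 1,"x": 0.6,"y": 0,"z": 0,"spin": 0},
    {"gripper": 1,"x": 0.6,"y": 0,"z": 0,"spin": 0},
    {"gripper": 1,"x": 0.6,"y": 0,"z": 0,"spin": 0},
    {"gripper": 1,"x": 0.6,"y": 0,"z": 0,"spin": 0},
    {"gripper": 1,"x": 0.6,"y": 0,"z": 0,"spin": 0},
    {"gripper": 1,"x": 0.6,"y": 0,"z": 0,"spin": 0},
    {"gripper": 1,"x": 0.6,"y": 0,"z": 0,"spin": 0},
    {"gripper": 1,"x": 0.6,"y": 0,"z": 0,"spin": 0},
    {"gripper": 1,"x": 0.6,"y": 0,"z": 0,"spin": 0}
  ]
}}

```text
time: 16.35
eef_pos: [0.5701, -0.0068, 0.0739]
tcp_rot: [0.985, 0.174, 0.0, 0.0]
contact_force: [-3.4, -0.9, -0.9]
opening: -0.0
finger_force: 1.5
```

```bash
python3 - <<'E'
from h import *
c,P,s=cloud('wrist'); cv2.imwrite('pics/w5.png',c[...,::-1]); np.savez('w5.npz',c=c,P=P); print(s['eef_pos'],s['contact_force'],s['wrist_torque'])
E
```

```text
[ 0.57014402 -0.00675437  0.07389175] [-3.37037067 -0.92690087 -0.92157543] [-0.01025276  0.43852925  0.05652054]
```

View pics/w5.png

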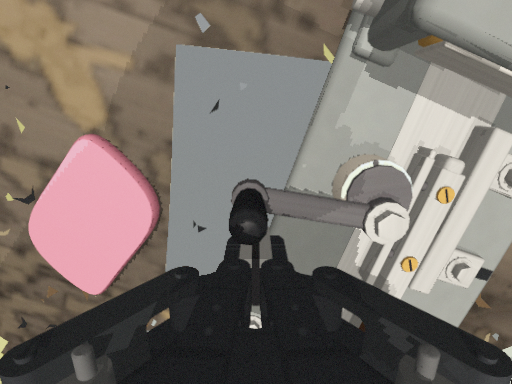

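The picture shows the lever nearly square to the fence, knob at (249,205) centred on the fingers, and the roller close to the cheek at about (365,210). I continue in small steps.

Emit:
{"name": "step_arm", "arguments": {
  "commands": [
    {"gripper": 1,"x": 0.3,"y": 0,"z": 0,"spin": 0},
    {"gripper": 1,"x": 0.3,"y": 0,"z": 0,"spin": 0},
    {"gripper": 1,"x": 0.3,"y": 0,"z": 0,"spin": 0},
    {"gripper": 1,"x": 0.3,"y": 0,"z": 0,"spin": 0},
    {"gripper": 1,"x": 0.3,"y": 0,"z": 0,"spin": 0},
    {"gripper": 1,"x": 0,"y": 0,"z": 0,"spin": 0},
    {"gripper": 1,"x": 0,"y": 0,"z": 0,"spin": 0},
    {"gripper": 1,"x": 0,"y": 0,"z": 0,"spin": 0},
    {"gripper": 1,"x": 0,"y": 0,"z": 0,"spin": 0},
    {"gripper": 1,"x": 0,"y": 0,"z": 0,"spin": 0}
  ]
}}

```text
time: 17.4
eef_pos: [0.5716, -0.0063, 0.0739]
tcp_rot: [0.985, 0.174, 0.0, 0.0]
contact_force: [-3.0, -2.2, -0.9]
opening: 0.005
finger_force: 1.4
```

```bash
python3 - <<'E'
from h import *
d=np.load('w5.npz');P=d['P']
k=P[180:235,225:272].reshape(-1,3);k=k[(k[:,2]>.086)&(k[:,2]<.1)];print('knob',len(k),k.mean(0),k.min(0),k.max(0))
bo=P[200:245,365:412].reshape(-1,3);bo=bo[bo[:,2]>.0555];print('bolt',bo.mean(0))
r=k.mean(0)-bo.mean(0);print(np.degrees(np.arctan2(r[1],r[0]))-1.6,np.hypot(r[0],r[1]))
E
```

```text
knob 830 [0.59025413 0.00360193 0.08900276] [ 0.58258195 -0.00540409  0.08600014] [0.59653171 0.01120538 0.0922205 ]
bolt [ 0.60141544 -0.07337645  0.05708187]
96.64998576636482 0.07778333017465978
```

Emit:
{"name": "step_arm", "arguments": {
  "commands": [
    {"gripper": 1,"x": 0.3,"y": 0,"z": 0,"spin": 0},
    {"gripper": 1,"x": 0.3,"y": 0,"z": 0,"spin": 0},
    {"gripper": 1,"x": 0.3,"y": 0,"z": 0,"spin": 0},
    {"gripper": 1,"x": 0.3,"y": 0,"z": 0,"spin": 0},
    {"gripper": 1,"x": 0.3,"y": 0,"z": 0,"spin": 0},
    {"gripper": 1,"x": 0.2,"y": 0,"z": 0,"spin": 0},
    {"gripper": 1,"x": 0,"y": 0,"z": 0,"spin": 0},
    {"gripper": 1,"x": 0,"y": 0,"z": 0,"spin": 0},
    {"gripper": 1,"x": 0,"y": 0,"z": 0,"spin": 0},
    {"gripper": 1,"x": 0,"y": 0,"z": 0,"spin": 0}
  ]
}}

```text
time: 18.4
eef_pos: [0.5731, -0.0056, 0.0739]
tcp_rot: [0.985, 0.174, 0.0, 0.0]
contact_force: [-2.0, -4.6, 0.0]
opening: 0.002
finger_force: 1.6
```

Emit:
{"name": "step_arm", "arguments": {
  "commands": [
    {"gripper": 1,"x": 0.3,"y": 0,"z": 0,"spin": 0},
    {"gripper": 1,"x": 0.3,"y": 0,"z": 0,"spin": 0},
    {"gripper": 1,"x": 0.3,"y": 0,"z": 0,"spin": 0},
    {"gripper": 1,"x": 0.3,"y": 0,"z": 0,"spin": 0},
    {"gripper": 1,"x": 0,"y": 0,"z": 0,"spin": 0},
    {"gripper": 1,"x": 0,"y": 0,"z": 0,"spin": 0},
    {"gripper": 1,"x": 0,"y": 0,"z": 0,"spin": 0},
    {"gripper": 1,"x": 0,"y": 0,"z": 0,"spin": 0},
    {"gripper": 1,"x": 0,"y": 0,"z": 0,"spin": 0},
    {"gripper": 1,"x": 0,"y": 0,"z": 0,"spin": 0}
  ]
}}

```text
time: 19.4
eef_pos: [0.5742, -0.0051, 0.0739]
tcp_rot: [0.985, 0.174, 0.0, -0.0]
contact_force: [-3.3, -3.5, -0.1]
opening: -0.001
finger_force: 1.5
```

Emit:
{"name": "step_arm", "arguments": {
  "commands": [
    {"gripper": 1,"x": 0.3,"y": 0,"z": 0,"spin": 0},
    {"gripper": 1,"x": 0.3,"y": 0,"z": 0,"spin": 0},
    {"gripper": 1,"x": 0.3,"y": 0,"z": 0,"spin": 0},
    {"gripper": 1,"x": 0.3,"y": 0,"z": 0,"spin": 0},
    {"gripper": 1,"x": 0,"y": 0,"z": 0,"spin": 0},
    {"gripper": 1,"x": 0,"y": 0,"z": 0,"spin": 0},
    {"gripper": 1,"x": 0,"y": 0,"z": 0,"spin": 0},
    {"gripper": 1,"x": 0,"y": 0,"z": 0,"spin": 0},
    {"gripper": 1,"x": 0,"y": 0,"z": 0,"spin": 0},
    {"gripper": 1,"x": 0,"y": 0,"z": 0,"spin": 0}
  ]
}}

```text
time: 20.4
eef_pos: [0.5753, -0.0047, 0.0738]
tcp_rot: [0.985, 0.174, 0.0, 0.0]
contact_force: [-2.9, -4.0, 0.2]
opening: 0.001
finger_force: 1.7
```

```bash
python3 - <<'E'
from h import *
f=[]
for i in range(4):
    s=get_state(); f.append(np.r_[s['contact_force'],s['wrist_torque']]); 
    if i<3: c,P,s2=cloud('wrist')
print(np.array(f).round(2))
k=P[170:240,220:275].reshape(-1,3);k=k[(k[:,2]>.086)&(k[:,2]<.1)]
bo=P[190:250,345:415].reshape(-1,3);bo=bo[(bo[:,2]>.0555)&(bo[:,2]<.061)]
r=k.mean(0)-bo.mean(0);print(len(k),k.mean(0),bo.mean(0),np.degrees(np.arctan2(r[1],r[0]))-1.6,np.hypot(r[0],r[1]))
E
```

```text
[[-2.9  -4.    0.24 -0.63  0.35  0.07]
 [-2.98 -3.52  0.46 -0.63  0.37 -0.1 ]
 [-1.97 -4.49  0.11 -0.59  0.43 -0.01]
 [-1.87 -3.58 -0.37 -0.59  0.35  0.01]]
977 [0.59493905 0.00408603 0.08915314] [ 0.60147705 -0.07346368  0.05713767] 93.21905286528448 0.07782482347807153
```

Emit:
{"name": "step_arm", "arguments": {
  "commands": [
    {"gripper": 1,"x": 0.3,"y": 0.1,"z": 0,"spin": 0},
    {"gripper": 1,"x": 0.3,"y": 0.1,"z": 0,"spin": 0},
    {"gripper": 1,"x": 0.3,"y": 0.1,"z": 0,"spin": 0},
    {"gripper": 1,"x": 0.3,"y": 0.1,"z": 0,"spin": 0},
    {"gripper": 1,"x": 0,"y": 0,"z": 0,"spin": 0},
    {"gripper": 1,"x": 0,"y": 0,"z": 0,"spin": 0},
    {"gripper": 1,"x": 0,"y": 0,"z": 0,"spin": 0},
    {"gripper": 1,"x": 0,"y": 0,"z": 0,"spin": 0},
    {"gripper": 1,"x": 0,"y": 0,"z": 0,"spin": 0},
    {"gripper": 1,"x": 0,"y": 0,"z": 0,"spin": 0}
  ]
}}

```text
time: 21.55
eef_pos: [0.5765, -0.0045, 0.0738]
tcp_rot: [0.985, 0.174, -0.0, -0.0]
contact_force: [-4.6, -1.0, 0.4]
opening: 0.001
finger_force: 2.1
```

Emit:
{"name": "step_arm", "arguments": {
  "commands": [
    {"gripper": 1,"x": 0.3,"y": 0.1,"z": 0,"spin": 0},
    {"gripper": 1,"x": 0.3,"y": 0.1,"z": 0,"spin": 0},
    {"gripper": 1,"x": 0.3,"y": 0.1,"z": 0,"spin": 0},
    {"gripper": 1,"x": 0,"y": 0,"z": 0,"spin": 0},
    {"gripper": 1,"x": 0,"y": 0,"z": 0,"spin": 0},
    {"gripper": 1,"x": 0,"y": 0,"z": 0,"spin": 0},
    {"gripper": 1,"x": 0,"y": 0,"z": 0,"spin": 0},
    {"gripper": 1,"x": 0,"y": 0,"z": 0,"spin": 0},
    {"gripper": 1,"x": 0,"y": 0,"z": 0,"spin": 0},
    {"gripper": 1,"x": 0,"y": 0,"z": 0,"spin": 0}
  ]
}}

```text
time: 22.55
eef_pos: [0.5774, -0.0045, 0.0738]
tcp_rot: [0.985, 0.174, -0.0, -0.0]
contact_force: [-4.8, 1.1, 1.8]
opening: 0.0
finger_force: 2.2
```

Emit:
{"name": "step_arm", "arguments": {
  "commands": [
    {"gripper": 1,"x": 0.3,"y": 0,"z": 0,"spin": 0},
    {"gripper": 1,"x": 0.3,"y": 0.1,"z": 0,"spin": 0},
    {"gripper": 1,"x": 0.3,"y": 0.1,"z": 0,"spin": 0},
    {"gripper": 1,"x": 0,"y": 0,"z": 0,"spin": 0},
    {"gripper": 1,"x": 0,"y": 0,"z": 0,"spin": 0},
    {"gripper": 1,"x": 0,"y": 0,"z": 0,"spin": 0},
    {"gripper": 1,"x": 0,"y": 0,"z": 0,"spin": 0},
    {"gripper": 1,"x": 0,"y": 0,"z": 0,"spin": 0},
    {"gripper": 1,"x": 0,"y": 0,"z": 0,"spin": 0},
    {"gripper": 1,"x": 0,"y": 0,"z": 0,"spin": 0}
  ]
}}

```text
time: 23.55
eef_pos: [0.5782, -0.0043, 0.0738]
tcp_rot: [0.985, 0.174, -0.0, -0.0]
contact_force: [-5.4, 1.3, 2.4]
opening: 0.0
finger_force: 2.4
```

```bash
python3 - <<'E'
from h import *
f=[]
for i in range(4):
    s=get_state(); f.append(np.r_[s['contact_force'],s['wrist_torque'],s['finger_force']]); 
    if i<3: c,P,s2=cloud('wrist')
print(np.array(f).round(2))
cv2.imwrite('pics/w6.png',cv2.resize(c[120:270,300:500],None,fx=4,fy=4,interpolation=cv2.INTER_CUBIC)[...,::-1])
k=P[170:240,220:275].reshape(-1,3);k=k[(k[:,2]>.086)&(k[:,2]<.1)]
bo=P[190:250,345:415].reshape(-1,3);bo=bo[(bo[:,2]>.0555)&(bo[:,2]<.061)]
r=k.mean(0)-bo.mean(0);print(len(k),k.mean(0),bo.mean(0),np.degrees(np.arctan2(r[1],r[0]))-1.6,np.hypot(r[0],r[1]))
E
```

```text
[[-5.4   1.35  2.38  0.14  0.79 -0.01  2.37]
 [-5.4   1.15  1.87  0.12  0.81  0.03  2.37]
 [-5.29  0.38  1.71  0.11  0.79  0.01  2.37]
 [-4.94 -0.05  3.13  0.13  0.77  0.01  2.37]]
975 [0.5979039  0.0043566  0.08916926] [ 0.60242451 -0.073004    0.05714096] 91.74430821831331 0.07749256221306572
```

View pics/w6.png

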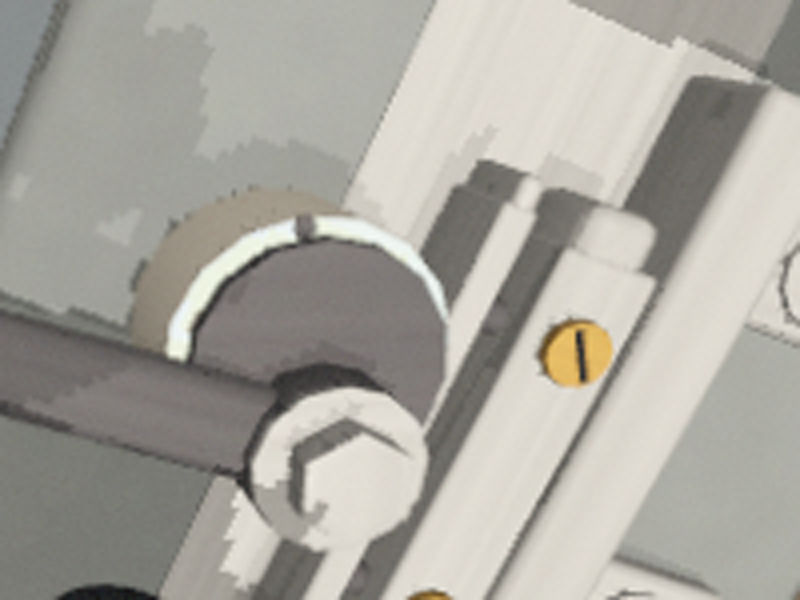

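The crop shows the roller's rim at (445,300) right beside the cheek (480,300), contact being imminent. The force is still close to friction (about 5 N), so I continue in small steps.

Emit:
{"name": "step_arm", "arguments": {
  "commands": [
    {"gripper": 1,"x": 0.3,"y": 0.1,"z": 0,"spin": 0},
    {"gripper": 1,"x": 0.3,"y": 0.1,"z": 0,"spin": 0},
    {"gripper": 1,"x": 0.3,"y": 0.1,"z": 0,"spin": 0},
    {"gripper": 1,"x": 0,"y": 0,"z": 0,"spin": 0},
    {"gripper": 1,"x": 0,"y": 0,"z": 0,"spin": 0},
    {"gripper": 1,"x": 0,"y": 0,"z": 0,"spin": 0},
    {"gripper": 1,"x": 0,"y": 0,"z": 0,"spin": 0},
    {"gripper": 1,"x": 0,"y": 0,"z": 0,"spin": 0},
    {"gripper": 1,"x": 0,"y": 0,"z": 0,"spin": 0},
    {"gripper": 1,"x": 0,"y": 0,"z": 0,"spin": 0}
  ]
}}

```text
time: 24.7
eef_pos: [0.5789, -0.0042, 0.0737]
tcp_rot: [0.985, 0.174, -0.001, -0.0]
contact_force: [-4.9, 1.0, 2.4]
opening: 0.003
finger_force: 2.6
```

Emit:
{"name": "step_arm", "arguments": {
  "commands": [
    {"gripper": 1,"x": 0.3,"y": 0,"z": 0,"spin": 0},
    {"gripper": 1,"x": 0.3,"y": 0.1,"z": 0,"spin": 0},
    {"gripper": 1,"x": 0.3,"y": 0.1,"z": 0,"spin": 0},
    {"gripper": 1,"x": 0,"y": 0,"z": 0,"spin": 0},
    {"gripper": 1,"x": 0,"y": 0,"z": 0,"spin": 0},
    {"gripper": 1,"x": 0,"y": 0,"z": 0,"spin": 0},
    {"gripper": 1,"x": 0,"y": 0,"z": 0,"spin": 0},
    {"gripper": 1,"x": 0,"y": 0,"z": 0,"spin": 0},
    {"gripper": 1,"x": 0,"y": 0,"z": 0,"spin": 0},
    {"gripper": 1,"x": 0,"y": 0,"z": 0,"spin": 0}
  ]
}}

```text
time: 25.7
eef_pos: [0.5797, -0.0041, 0.0738]
tcp_rot: [0.985, 0.174, -0.001, -0.0]
contact_force: [-6.8, 1.0, 2.8]
opening: -0.002
finger_force: 2.9
```

Emit:
{"name": "step_arm", "arguments": {
  "commands": [
    {"gripper": 1,"x": 0.3,"y": 0.1,"z": 0,"spin": 0},
    {"gripper": 1,"x": 0.3,"y": 0.1,"z": 0,"spin": 0},
    {"gripper": 1,"x": 0.2,"y": 0,"z": 0,"spin": 0},
    {"gripper": 1,"x": 0,"y": 0,"z": 0,"spin": 0},
    {"gripper": 1,"x": 0,"y": 0,"z": 0,"spin": 0},
    {"gripper": 1,"x": 0,"y": 0,"z": 0,"spin": 0},
    {"gripper": 1,"x": 0,"y": 0,"z": 0,"spin": 0},
    {"gripper": 1,"x": 0,"y": 0,"z": 0,"spin": 0},
    {"gripper": 1,"x": 0,"y": 0,"z": 0,"spin": 0},
    {"gripper": 1,"x": 0,"y": 0,"z": 0,"spin": 0}
  ]
}}

```text
time: 26.7
eef_pos: [0.5803, -0.004, 0.0737]
tcp_rot: [0.985, 0.174, -0.001, -0.001]
contact_force: [-7.4, 1.0, 3.1]
opening: -0.0
finger_force: 3.1
```

```bash
python3 - <<'E'
from h import *
f=[]
for i in range(4):
    s=get_state(); f.append(np.r_[s['contact_force'],s['wrist_torque'],s['finger_force']]); 
    if i<3: c,P,s2=cloud('wrist')
print(np.array(f).round(2))
k=P[170:240,220:275].reshape(-1,3);k=k[(k[:,2]>.086)&(k[:,2]<.1)]
r=k.mean(0)-[.6018,-.0733,0];print(len(k),k.mean(0),np.degrees(np.arctan2(r[1],r[0]))-1.6,np.hypot(r[0],r[1]))
np.savez('w7.npz',c=c,P=P)
# left face of cheek in fence direction, gauge/fence gap
S=P[100:330,340:511].reshape(-1,3);n=np.array([-.0285,.9996]);t=np.array([.9996,.0285])
o=np.array([.6018,-.0733]);X=(S[:,:2]-o)@t;Y=(S[:,:2]-o)@n
for x in(-20,-10,0,10,20,30):
    m=(abs(X*1e3-x)<4)&(S[:,2]>.0265)&(S[:,2]<.0335);q=np.sort(Y[m])*1e3
    if len(q)>5:i=np.where(np.diff(q)>1.2)[0];print(x,q[[0,-1]].round(1),[(q[j].round(1),q[j+1].round(1)) for j in i])
E
```

```text
[[-7.42  1.    3.15  0.2   1.02  0.07  3.12]
 [-7.77  0.87  3.36  0.19  1.06 -0.04  3.12]
 [-7.    0.69  3.89  0.15  1.04  0.05  3.12]
 [-6.74  1.28  3.71  0.12  1.    0.03  3.12]]
966 [0.60009883 0.00454223 0.08911789] 89.65195045292377 0.07786081733870437
-20 [-89.2 -16.8] [(np.float64(-76.3), np.float64(-62.7)), (np.float64(-29.3), np.float64(-23.2))]
-10 [-62.7 -28.8] []
0 [-63.1 -23.1] [(np.float64(-29.2), np.float64(-23.1))]
10 [-63.7  25.5] [(np.float64(-28.7), np.float64(-23.6)), (np.float64(-22.7), np.float64(24.6))]
20 [-63.1  25. ] [(np.float64(-29.4), np.float64(-24.2)), (np.float64(-18.0), np.float64(20.8))]
30 [-63.   19.4] [(np.float64(-29.5), np.float64(-24.0)), (np.float64(-16.8), np.float64(-1.9)), (np.float64(-1.9), np.float64(-0.6)), (np.float64(-0.6), np.float64(0.8)), (np.float64(3.1), np.float64(4.4))]
```

Force is now about 8 N against about 4 N of friction, and the cheek face and roller edge agree in geometry, so the roller bears. I let go of the lever and return to the grip; a short pull will confirm the drag.

Emit:
{"name": "step_arm", "arguments": {
  "commands": [
    {"gripper": 1,"x": -4,"y": 0,"z": 0,"spin": 0},
    {"gripper": 1,"x": -20,"y": 0,"z": 0,"spin": 0},
    {"gripper": 1,"x": 0,"y": 0,"z": -45,"spin": 0},
    {"gripper": 1,"x": 0,"y": 0,"z": -45,"spin": 6.1},
    {"gripper": -0.2,"x": 0,"y": 0,"z": 0,"spin": 6.1},
    {"gripper": -0.2,"x": 0,"y": 0,"z": 0,"spin": 6.1},
    {"gripper": -0.2,"x": -13.4,"y": 32.3,"z": 0,"spin": 0},
    {"gripper": -0.2,"x": -13.4,"y": 32.3,"z": 0,"spin": 0},
    {"gripper": -0.2,"x": -13.4,"y": 32.3,"z": 0,"spin": 0},
    {"gripper": -0.2,"x": 0,"y": 0,"z": 0,"spin": 0}
  ]
}}

```text
time: 27.85
eef_pos: [0.5218, -0.1141, 0.1647]
tcp_rot: [1.0, 0.013, 0.002, 0.001]
contact_force: [-0.6, -0.4, 0.5]
opening: 0.601
finger_force: 0.0
```

```bash
python3 - <<'E'
from h import *
c,P,s=cloud('wrist');s=get_state();print(s['eef_pos'],s['contact_force'],s['wrist_torque'],R.from_quat(s['tcp_rot']).as_matrix()[:2,0],s['opening']);np.savez('w8.npz',c=c,P=P)
g=P.reshape(-1,3);m=(g[:,2]>.048)&(g[:,2]<.062)&(abs(g[:,0]-.52)<.05)&(abs(g[:,1]+.11)<.02)
print('grip',m.sum(),cv2.minAreaRect(g[m][:,:2].astype(np.float32)*1e3))
k=g[(g[:,2]>.086)&(g[:,2]<.1)&(abs(g[:,0]-.6)<.02)&(abs(g[:,1]-.004)<.02)];r=k.mean(0)-[.6018,-.0735,0]
print(len(k),k.mean(0),np.degrees(np.arctan2(r[1],r[0]))-1.6)
E
```

```text
[ 0.52215242 -0.11257957  0.16465965] [ 0.71136249  0.45645123 -0.88877438] [ 0.00509683 -0.04356255 -0.01465839] [0.99964598 0.02622489] 0.5973630893030681
grip 1413 ((519.1607055664062, -109.98637390136719), (65.06698608398438, 15.671022415161133), 1.4484587907791138)
455 [0.59614272 0.00234515 0.08918461] 92.66578831943278
```

Emit:
{"name": "step_arm", "arguments": {
  "commands": [
    {"gripper": -0.2,"x": -1.5,"y": -2.3,"z": 25,"spin": 0},
    {"gripper": -0.2,"x": 0,"y": 0,"z": 40,"spin": 0},
    {"gripper": -0.2,"x": 0,"y": 0,"z": 35,"spin": 0},
    {"gripper": -0.2,"x": 0,"y": 0,"z": 15,"spin": 0},
    {"gripper": -0.2,"x": 0,"y": 0,"z": 0,"spin": 0},
    {"gripper": 1,"x": 0,"y": 0,"z": 0,"spin": 0},
    {"gripper": 1,"x": 0,"y": 0,"z": 0,"spin": 0},
    {"gripper": 1,"x": 0,"y": 0,"z": 0,"spin": 0},
    {"gripper": 1,"x": 0,"y": 0,"z": 0,"spin": 0},
    {"gripper": 1,"x": 0,"y": 0,"z": 0,"spin": 0}
  ],
  "force": 50
}}

```text
time: 28.9
eef_pos: [0.5216, -0.1096, 0.0513]
tcp_rot: [1.0, 0.014, 0.002, 0.001]
contact_force: [-0.4, -2.8, 7.3]
opening: 0.174
finger_force: 50.8
```

Emit:
{"name": "step_arm", "arguments": {
  "commands": [
    {"gripper": 1,"x": -0.5,"y": 0,"z": 0,"spin": 0},
    {"gripper": 1,"x": -0.5,"y": 0,"z": 0,"spin": 0},
    {"gripper": 1,"x": -0.5,"y": 0,"z": 0,"spin": 0},
    {"gripper": 1,"x": -0.5,"y": 0,"z": 0,"spin": 0},
    {"gripper": 1,"x": -0.5,"y": 0,"z": 0,"spin": 0},
    {"gripper": 1,"x": -0.5,"y": 0,"z": 0,"spin": 0},
    {"gripper": 1,"x": -0.5,"y": 0,"z": 0,"spin": 0},
    {"gripper": 1,"x": -0.5,"y": 0,"z": 0,"spin": 0},
    {"gripper": 1,"x": -0.5,"y": 0,"z": 0,"spin": 0},
    {"gripper": 1,"x": -0.5,"y": 0,"z": 0,"spin": 0}
  ]
}}

```text
time: 29.9
eef_pos: [0.5211, -0.1097, 0.0514]
tcp_rot: [1.0, 0.014, 0.009, 0.002]
contact_force: [16.6, 0.3, -4.7]
opening: 0.175
finger_force: 49.3
```

Drag is clear (17 N, still sticking), so the roller bears. I keep pulling straight back.

Emit:
{"name": "step_arm", "arguments": {
  "commands": [
    {"gripper": 1,"x": -1,"y": 0,"z": 0,"spin": 0},
    {"gripper": 1,"x": -1,"y": 0,"z": 0,"spin": 0},
    {"gripper": 1,"x": -1,"y": 0,"z": 0,"spin": 0},
    {"gripper": 1,"x": -1,"y": 0,"z": 0,"spin": 0},
    {"gripper": 1,"x": -1,"y": 0,"z": 0,"spin": 0},
    {"gripper": 1,"x": -1,"y": 0,"z": 0,"spin": 0},
    {"gripper": 1,"x": -1,"y": 0,"z": 0,"spin": 0},
    {"gripper": 1,"x": -1,"y": 0,"z": 0,"spin": 0},
    {"gripper": 1,"x": -1,"y": 0,"z": 0,"spin": 0},
    {"gripper": 1,"x": -1,"y": 0,"z": 0,"spin": 0}
  ]
}}

```text
time: 30.9
eef_pos: [0.5109, -0.1098, 0.0514]
tcp_rot: [1.0, 0.014, 0.009, 0.002]
contact_force: [14.6, -0.1, -2.8]
opening: 0.179
finger_force: 49.5
```

Emit:
{"name": "step_arm", "arguments": {
  "commands": [
    {"gripper": 1,"x": -1,"y": 0,"z": 0,"spin": 0},
    {"gripper": 1,"x": -1,"y": 0,"z": 0,"spin": 0},
    {"gripper": 1,"x": -1,"y": 0,"z": 0,"spin": 0},
    {"gripper": 1,"x": -1,"y": 0,"z": 0,"spin": 0},
    {"gripper": 1,"x": -1,"y": 0,"z": 0,"spin": 0},
    {"gripper": 1,"x": -1,"y": 0,"z": 0,"spin": 0},
    {"gripper": 1,"x": -1,"y": 0,"z": 0,"spin": 0},
    {"gripper": 1,"x": -1,"y": 0,"z": 0,"spin": 0},
    {"gripper": 1,"x": -1,"y": 0,"z": 0,"spin": 0},
    {"gripper": 1,"x": -1,"y": 0,"z": 0,"spin": 0}
  ],
  "force": 80
}}

```text
time: 31.9
eef_pos: [0.5006, -0.11, 0.0515]
tcp_rot: [1.0, 0.014, 0.008, 0.002]
contact_force: [14.1, 0.2, -2.1]
opening: 0.167
finger_force: 78.9
```

```bash
python3 - <<'E'
from h import *
c,P,s=cloud('wrist');print(s['eef_pos'],s['contact_force']);cv2.imwrite('pics/w9.png',c[...,::-1]);np.savez('w9.npz',c=c,P=P)
g=P.reshape(-1,3)
for n,Q in(('now',P),('before',np.load('w8.npz')['P'])):
    g=Q.reshape(-1,3);m=(g[:,2]>.027)&(g[:,2]<.034)&(abs(g[:,0]-.61)<.05)&(g[:,1]>-.117)&(g[:,1]<-.107);print(n,'bar tip x',np.percentile(g[m][:,0],99.5),'z',np.median(g[m][:,2]))
E
```

```text
[ 0.5006204  -0.11002775  0.05146602] [14.06758508  0.16358692 -2.09740022]
now bar tip x 0.6172176172719657 z 0.031164104301153024
before bar tip x 0.6479316000957469 z 0.030852095314878286
```

View pics/w9.png

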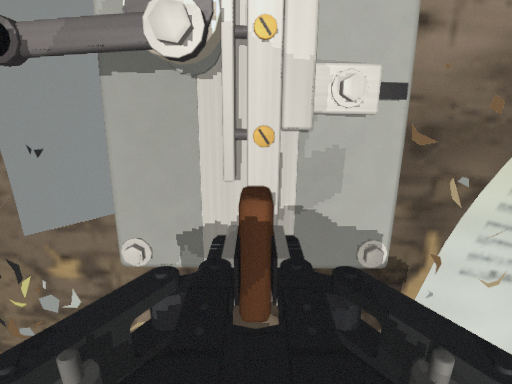

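The picture shows the grip held squarely in the fingers at (256,250), bar flat along the fence, and screws moved back with it: the gauge is following. Continuing slowly, then all the way out.

Emit:
{"name": "step_arm", "arguments": {
  "commands": [
    {"gripper": 1,"x": -0.8,"y": 0,"z": 0,"spin": 0},
    {"gripper": 1,"x": -0.8,"y": 0,"z": 0,"spin": 0},
    {"gripper": 1,"x": -0.8,"y": 0,"z": 0,"spin": 0},
    {"gripper": 1,"x": -0.8,"y": 0,"z": 0,"spin": 0},
    {"gripper": 1,"x": -0.8,"y": 0,"z": 0,"spin": 0},
    {"gripper": 1,"x": -0.8,"y": 0,"z": 0,"spin": 0},
    {"gripper": 1,"x": -0.8,"y": 0,"z": 0,"spin": 0},
    {"gripper": 1,"x": -0.8,"y": 0,"z": 0,"spin": 0},
    {"gripper": 1,"x": -0.8,"y": 0,"z": 0,"spin": 0},
    {"gripper": 1,"x": -0.8,"y": 0,"z": 0,"spin": 0}
  ]
}}

```text
time: 32.95
eef_pos: [0.4924, -0.1102, 0.0515]
tcp_rot: [1.0, 0.014, 0.008, 0.001]
contact_force: [12.9, 0.6, -0.5]
opening: 0.167
finger_force: 79.1
```

Emit:
{"name": "step_arm", "arguments": {
  "commands": [
    {"gripper": 1,"x": -1,"y": 0,"z": 0,"spin": 0},
    {"gripper": 1,"x": -2,"y": 0,"z": 0,"spin": 0},
    {"gripper": 1,"x": -3,"y": 0,"z": 0,"spin": 0},
    {"gripper": 1,"x": -4,"y": 0,"z": 0,"spin": 0},
    {"gripper": 1,"x": -5,"y": 0,"z": 0,"spin": 0},
    {"gripper": 1,"x": -8,"y": 0,"z": 0,"spin": 0},
    {"gripper": 1,"x": -10,"y": 0,"z": 0,"spin": 0},
    {"gripper": 1,"x": -10,"y": 0,"z": 0,"spin": 0},
    {"gripper": 1,"x": -6,"y": 0,"z": 0,"spin": 0},
    {"gripper": 1,"x": 0,"y": 0,"z": 0,"spin": 0}
  ]
}}

```text
time: 33.95
eef_pos: [0.4402, -0.1116, 0.051]
tcp_rot: [1.0, 0.015, 0.004, 0.001]
contact_force: [2.5, 0.7, 7.1]
opening: 0.168
finger_force: 80.3
```

Emit:
{"name": "step_arm", "arguments": {
  "commands": [
    {"gripper": 1,"x": 0,"y": 0,"z": -43,"spin": 0},
    {"gripper": 1,"x": 0,"y": 0,"z": -43,"spin": 0},
    {"gripper": 1,"x": 0,"y": 0,"z": -43,"spin": 0},
    {"gripper": 1,"x": 7.4,"y": -45,"z": 0,"spin": 0},
    {"gripper": 1,"x": 7.4,"y": -45,"z": 0,"spin": 0},
    {"gripper": 1,"x": 7.4,"y": -45,"z": 0,"spin": 0},
    {"gripper": 1,"x": 7.4,"y": -45,"z": 0,"spin": 0},
    {"gripper": 1,"x": 7.4,"y": -45,"z": 0,"spin": 0},
    {"gripper": 1,"x": 7.4,"y": -45,"z": 0,"spin": 0},
    {"gripper": 1,"x": 7.4,"y": -45,"z": 0,"spin": 0}
  ]
}}

```text
time: 34.95
eef_pos: [0.4776, 0.2074, 0.1756]
tcp_rot: [1.0, 0.016, -0.003, 0.001]
contact_force: [0.8, -0.3, -2.8]
opening: 0.168
finger_force: 79.1
```

Emit:
{"name": "step_arm", "arguments": {
  "commands": [
    {"gripper": 1,"x": 7.4,"y": -45,"z": 0,"spin": 0},
    {"gripper": 1,"x": 0,"y": 0,"z": 0,"spin": 6.4},
    {"gripper": 1,"x": 0,"y": 0,"z": 0,"spin": 0},
    {"gripper": 1,"x": 0,"y": 0,"z": 35,"spin": 0},
    {"gripper": 1,"x": 0,"y": 0,"z": 35,"spin": 0},
    {"gripper": 1,"x": 0,"y": 0,"z": 30,"spin": 0},
    {"gripper": 1,"x": 0,"y": 0,"z": 10,"spin": 0},
    {"gripper": 1,"x": 0,"y": 0,"z": 0,"spin": 0},
    {"gripper": 1,"x": 0,"y": 0,"z": 0,"spin": 0},
    {"gripper": 1,"x": 0,"y": 0,"z": 0,"spin": 0}
  ]
}}

```text
time: 35.95
eef_pos: [0.4877, 0.2511, 0.07]
tcp_rot: [0.999, -0.041, 0.002, -0.001]
contact_force: [0.9, 0.0, -1.9]
opening: 0.165
finger_force: 79.4
```

Emit:
{"name": "step_arm", "arguments": {
  "commands": [
    {"gripper": 1,"x": 0,"y": 0,"z": 8,"spin": 0},
    {"gripper": 1,"x": 0,"y": 0,"z": 5,"spin": 0},
    {"gripper": 1,"x": 0,"y": 0,"z": 1,"spin": 0},
    {"gripper": 1,"x": 0,"y": 0,"z": 1,"spin": 0},
    {"gripper": 1,"x": 0,"y": 0,"z": 1,"spin": 0},
    {"gripper": 1,"x": 0,"y": 0,"z": 0.5,"spin": 0},
    {"gripper": 1,"x": 0,"y": 0,"z": 0,"spin": 0},
    {"gripper": 1,"x": 0,"y": 0,"z": 0,"spin": 0},
    {"gripper": 1,"x": 0,"y": 0,"z": 0,"spin": 0},
    {"gripper": 1,"x": 0,"y": 0,"z": 0,"spin": 0}
  ]
}}

```text
time: 36.95
eef_pos: [0.4858, 0.2509, 0.0534]
tcp_rot: [0.999, -0.041, -0.001, 0.001]
contact_force: [-7.8, -1.9, 11.4]
opening: 0.167
finger_force: 81.4
```

Emit:
{"name": "step_arm", "arguments": {
  "commands": [
    {"gripper": 1,"x": 0,"y": 0,"z": -1,"spin": 0},
    {"gripper": 1,"x": 0,"y": 0,"z": 0,"spin": 0},
    {"gripper": -0.2,"x": 0,"y": 0,"z": 0,"spin": 0},
    {"gripper": -0.2,"x": 0,"y": 0,"z": 0,"spin": 0},
    {"gripper": -0.2,"x": 0,"y": 0,"z": 0,"spin": 0},
    {"gripper": -0.2,"x": 0,"y": 0,"z": 0,"spin": 0},
    {"gripper": -0.2,"x": 0,"y": 0,"z": -25,"spin": 0},
    {"gripper": -0.2,"x": 0,"y": 0,"z": -40,"spin": 0},
    {"gripper": -0.2,"x": 0,"y": 0,"z": -45,"spin": 0},
    {"gripper": -0.2,"x": 20,"y": 0,"z": -30,"spin": 0}
  ]
}}

```text
time: 37.95
eef_pos: [0.5056, 0.2498, 0.1952]
tcp_rot: [0.999, -0.04, 0.001, -0.001]
contact_force: [0.7, 0.8, -1.0]
opening: 0.597
finger_force: 0.0
```

```bash
python3 - <<'E'
from h import *
c,P,s=cloud('wrist');c,P,s=cloud('wrist');print(s['eef_pos'],s['contact_force'])
q=P.reshape(-1,3);q=q[(abs(q[:,0]-.53)<.12)&(abs(q[:,1]-.245)<.035)]
g=q[(q[:,2]>.05)&(q[:,2]<.065)];print('grip',cv2.minAreaRect(g[:,:2].astype(np.float32)*1e3),np.median(g[:,2]))
b=q[(q[:,2]>.024)&(q[:,2]<.042)];print('bar',cv2.minAreaRect(b[:,:2].astype(np.float32)*1e3))
for x in(.47,.5,.53,.56,.6):print(x,np.median(b[abs(b[:,0]-x)<.006][:,2]))
E
```

```text
[0.51207018 0.25003578 0.20150963] [2.5710987  0.49535676 4.05791227]
grip ((484.0244140625, 250.62530517578125), (15.080995559692383, 65.045166015625), 85.12528228759766) 0.059276948234186944
bar ((528.8156127929688, 249.589599609375), (29.0849552154541, 169.14404296875), 84.989990234375)
0.47 0.03237576336697734
0.5 0.03246582889071509
0.53 0.03252791938724173
0.56 0.03254615249117805
0.6 0.032641591418302945
```

The gauge lies flat and level on the pad, about 4–5 mm from its starting place. Let the arm settle, then hand in.

Emit:
{"name": "step_arm", "arguments": {
  "commands": [
    {"gripper": -0.2,"x": 0,"y": 0,"z": 0,"spin": 0},
    {"gripper": -0.2,"x": 0,"y": 0,"z": 0,"spin": 0},
    {"gripper": -0.2,"x": 0,"y": 0,"z": 0,"spin": 0},
    {"gripper": -0.2,"x": 0,"y": 0,"z": 0,"spin": 0},
    {"gripper": -0.2,"x": 0,"y": 0,"z": 0,"spin": 0},
    {"gripper": -0.2,"x": 0,"y": 0,"z": 0,"spin": 0},
    {"gripper": -0.2,"x": 0,"y": 0,"z": 0,"spin": 0},
    {"gripper": -0.2,"x": 0,"y": 0,"z": 0,"spin": 0},
    {"gripper": -0.2,"x": 0,"y": 0,"z": 0,"spin": 0},
    {"gripper": -0.2,"x": 0,"y": 0,"z": 0,"spin": 0}
  ]
}}

```text
time: 39.05
eef_pos: [0.5061, 0.2492, 0.1924]
tcp_rot: [0.999, -0.041, 0.0, -0.0]
contact_force: [-1.1, -0.3, 0.3]
opening: 0.6
finger_force: 0.0
```

```bash
python3 -c "
from plant import *
print(sign_off())"
```

```text
the job is handed in; nothing more can be done
None
```

I set the roller against the gauge (about 28.5 mm wide by camera), drew the gauge out against about 14 N of drag, laid it flat on the pad and handed the job in at 39 s. No verdict came back, and I only estimated the roller's force on the gauge from the lever force (about 25 N), so it isn't confirmed to be within 1.5–40 N.

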